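Set the dosing dispenser to the marked dose and press it

TASK

Give the nano tank its marked dose from the white dispenser: turn the dispenser's round knob a little at a time until the black pointer under the clear window is in line with the tip of the small rider on the window's edge, and only then press the big round button all the way down and let it come back up. Leave the rider where it is, and do not shift or knock over anything else.

Things in the scene. Friction and masses are not known exactly. Their poses are not given: they have to be found in the camera images.
- dispenser: White dosing dispenser, fixed on the stand: housing 110 mm (x) by 210 mm (y), 90 mm high. Origin: centre of its underside; z up; its front with the spout (44 mm out, at y -62, 51 to 77 mm up) faces -x. On the flat top: grey knob at x -22, y +62; white button at x -22, y -66; along the rear edge the clear scale window, x +11 to +45, y -52 to +52, raised 6.5 mm.
- knob_grip (a point): Point on the dose knob's vertical axis, 26 mm above the dispenser's top face, at gripping height. The knob is a plain upright cylinder, 48 mm across, 32 mm high (from 18 mm below this point to 14 mm above), on a wider boss 56 mm across, 8 mm high. It takes about 0.07 N m to turn and stays where it is left.
- dose_knob (a joint): Angle of the dose knob (rad), 0 to 4.67 between its stops; grows when turned clockwise seen from above. It drives the pointer through a rack: each radian clockwise moves the pointer 15 mm towards the dispenser's -y end (the button end); anticlockwise moves it back.
- pointer_tip (a point): Tip of the thin black pointer (3.6 mm wide) under the clear window. It slides along the dispenser's y only, 70 mm in all, driven by the knob; it cannot be touched. It starts 16 to 55 mm on the +y side of the rider, so the knob must first go clockwise.
- rider_tip (a point): Tip of the rider, a grey clip 14 mm wide with a thin black tip on the window's rear edge, its top 14 mm above the dispenser's top face. It marks the dose; it would slide along y if pushed with 2.5 N. Axes as the dispenser's. The pointer is on the mark when both tips have the same y in the dispenser's frame (the rider tip is then 6 mm higher, 4 mm to -x).
- button_top (a point): Centre of the top of the dose button, 46 mm across, when up 38 mm above the dispenser's top face. It moves straight down.
- dose_button (a joint): How far the dose button is pressed (m): 0 up, 0.010 fully down. A spring returns it: 2 N at the start of travel, 6 N fully down.
- tank: Closed nano tank, 200 by 200 mm, 230 mm high, fixed on the stand beside the dispenser, on either side of it. Origin: centre of its underside.
- stand: Smoked grey acrylic stand, 440 mm (x) by 740 mm (y), its top 50 mm above the table. Origin: centre of its underside. Fixed.
- cup: Clear plastic dosing cup, 48 mm across, 42 mm high, standing loose on the stand under the spout. Origin: centre of its underside.
- scraper: Wooden-handled steel scraper, 185 mm long, lying along the stand's front edge. Origin: under its middle.
- tweezers: Curved stainless steel tweezers, 200 mm long, 8 mm high, lying crosswise at the stand's front edge. Origin: under their middle.
- shrimp_house: Red ceramic shrimp house, a 80 mm wide, 60 mm high dome, loose at the back of the stand. Origin: centre of its underside.
- plant_food: Amber bottle, 68 mm across, 170 mm high, loose on the table to the left of the stand. Origin: centre of its underside.
- feed_jar: Clear jar with black cap, 70 mm across, 75 mm high, loose on the table to the right of the stand. Origin: centre of its underside.

How it is judged (in metres and radians):
On the way, in this order (a step that is already met when the one before it is completed fails the run):
1. the pointer stands at the rider, the button still up (y of pointer_tip in the frame of rider_tip between -0.003 and 0.003 m and value of joint dose_button below 0.002 m), for 0.3 s.
2. the dose button is pressed all the way down with the pointer at the rider (value of joint dose_button above 0.008 m and y of pointer_tip in the frame of rider_tip between -0.003 and 0.003 m), for 0.05 s.
At the end, for the whole second after the job is handed in: The pointer is within 3 mm of the rider's tip along the scale, the button is back up (within 2 mm), the rider has not been shifted (3 mm), and the loose things stand or lie within 20 mm of where they were, none tipped over (all of step 1 and distance of rider_tip from where it was at the start of the episode below 0.003 m and distance of each of cup, scraper, tweezers, shrimp_house, plant_food, feed_jar from where it was at the start of the episode below 0.02 m and angle between each of cup, plant_food, feed_jar, shrimp_house's own z axis and vertical below 0.2 rad); the robot touches nothing.
It fails at once if the button is pressed (over 5 mm) while the pointer is more than 3.5 mm off the rider (value of joint dose_button above 0.005 m and not (y of pointer_tip in the frame of rider_tip between -0.0035 and 0.0035 m)).
It fails at once if the rider is shifted by more than 3 mm (distance of rider_tip from where it was at the start of the episode above 0.003 m).
It fails at once if a loose thing is shoved by more than 20 mm (distance of any of cup, scraper, tweezers, shrimp_house, plant_food, feed_jar from where it was at the start of the episode above 0.02 m).
It also fails if it takes over 54 s, if anything falls off the work surface, if the arm or the gripper's body presses on something with over 40 N, if the wrist force passes 120 N, or if a joint passes its speed limit or range.

ROBOT

A 6-joint arm with a two-finger parallel gripper is mounted at the origin on the work surface. World frame = base frame: x ahead of the robot, y to its left, z up, the work surface at z = 0. Lengths are in mm, angles in rad, forces in N, time in s.
With the tool pointing down it reaches from about 325 to 775 mm from the base axis. Payload 9.3 kg.
Tool frame: the origin (TCP) lies where the fingers leave the gripper's body, on its centre line; the fingertips stand 73 mm ahead of it and the grasp point (between the pads) lies 54 mm ahead of it; z points along the fingers, y is the line along which they close (so a half turn about z gives the same grasp; the last joint's range is limited). The gripper opens to 85 mm and grips with 20 to 120 N. Pads are 22 mm wide; open, the fingers measure 114 mm over their backs; the gripper's body (76 mm by 85 mm) begins 54 mm behind the grasp point. The pads swing forward as they close: fully open they stand 13 mm farther back than shut.
Start: joints at [1.111, 0.259, 0.021, 1.334, 0, 1.418], TCP at [166.107, 524.314, 303.879] pointing down, gripper open.
Joint ranges: [-3.04, 3.04], [-0.91, 1.82], [-1.04, 1.36], [-1.92, 1.95], [-1.52, 1.45], [-3.14, 3.14]. Speed limits (rad/s): [2.22, 2.22, 2.79, 3.14, 3.14, 3.14].

INTERFACE

Orientations are given as a unit quaternion [x, y, z, w].
In Python, from bench import env, cams, status gives the robot as it stands (env), with the cameras (cams) and the readings (status).
- The arm moves only by the tool drive_effector, called after "Emit:" by a JSON object that holds its "name" and its "arguments". Schema: {"type":"object","properties":{"increments":{"type":"array","items":{"type":"array","items":{"type":"array","items":{"type":"number"},"minItems":6,"maxItems":6},"minItems":1,"maxItems":20},"minItems":1,"maxItems":1},"aperture":{"type":"number"},"only":{"type":"string"},"quiet":{"type":"boolean"},"lines":{"type":"string"}},"required":["increments"],"additionalProperties":false}. increments is a list that holds a single list of rows (three levels of brackets), with 1 to 20 rows, each of 6 numbers: dx, dy, dz in normalised numbers (1 is 0.2 m), then a rotation vector rx, ry, rz in normalised numbers (1 is 2 pi rad); each row shifts and turns the commanded pose from where the row before left it, along the tool's axes as they then stand; what a row does not reach is not made up. A row lasts 1/12 s, in which the tool goes at most 41.7 mm and 0.125 rad, less where a joint would pass 70% of its speed; a pose out of reach is approached as far as the arm can. aperture is the opening from 0.0 (shut) to 1.0 (fully open), set as the call begins (left out keeps the last). The fingers move at their own pace and stop on an object; the grip force is fixed at half the most. Time passes only in rows, so rows that do not move let the fingers close. The tool returns the time, the measured TCP pose, the force, the opening and the grip force at its end. only (a regular expression) keeps the lines of the reply that match it, lines (a string "A,B") keeps lines A to B, and quiet returns only ok. Shift and turn numbers lie between -1 and 1, and a call with a number outside is refused. Input that does not fit is refused with a message, and nothing moves.
- status.read_state(): the state, without advancing time (a new reading comes with each control period).
- cams.read_camera(name): name is "side" or "top"; returns the picture (384x512x3 uint8, red, green, blue); there is no depth.
- cams.camera_params(name): a dict with "fx", "fy", "cx", "cy" (pixels), "eye" and "orientation" of the camera in the world. Camera axes: x right, y down, z forward; pixel columns grow to the right and rows downward; lengths in mm; the calibration is good to about 2 mm. A picture is of the moment at which its call begins. camera_params takes no time and is no camera call.
- env.finish_job(): hands the job in; it is judged then, once.
The state is a dict: "time_s": time; "qpos": joint angles; "joint_vel": joint speeds; "effort": joint torques, N m; "eef_pos": TCP position; "eef_rot": TCP orientation; "ft_force": force on the tool from outside, world axes, zero at the start; "torque": the same for the moment, N m; "gripper_width": opening from 0.0 (shut) to 1.0 (fully open); "finger_force": force on a finger pad.
Only numpy, scipy, OpenCV 4.12 (cv2) and the standard library are available. Lean on these libraries where they do the work, as an engineer would, in place of code of your own. Each camera call takes 0.05 s, during which the arm holds its last target. There are 200 camera calls.

## Working session

There is one attempt and no reset: what is moved stays moved. The work goes in short steps, Python scripts to look and compute and a tool call to move; the robot and the scene stay as the last step left them, time stands still between calls to the robot, and variables do not carry over. Pictures are saved under pics/ and viewed, at most 10 in all, crops included, and the job is handed in when it is done.

```bash
mkdir -p pics; ls; python3 - <<'E'
from bench import env, cams, status
import cv2
s=status.read_state();print(s)
for n in("top","side"):
    print(n,cams.camera_params(n)); cv2.imwrite(f"pics/{n}0.png",cams.read_camera(n)[:,:,::-1])
E
```

```text
bench.py
pics
{'time_s': 0.0, 'qpos': array([ 1.11136096e+00,  2.59208356e-01,  2.07352421e-02,  1.33369514e+00,
       -3.21595631e-06,  1.41818801e+00]), 'joint_vel': array([-0.00047733, -0.00105391,  0.00113428,  0.00037415,  0.0004594 ,
        0.00092076]), 'effort': array([-1.05308027e-03, -5.55639446e+01,  3.44531500e+01,  1.38314455e-02,
       -3.43931533e-04, -2.25100655e-05]), 'eef_pos': array([166.04346608, 524.13730693, 303.24688074]), 'eef_rot': array([ 1.52812413e-01,  9.88254975e-01, -6.54579226e-04, -2.05125828e-04]), 'ft_force': array([-0.43067057,  0.64402054, -0.19330717]), 'torque': array([-0.00673997,  0.01452247,  0.06179931]), 'finger_force': 0.0, 'gripper_width': 1.0019511800301084}
top {'fx': 444.5262761603034, 'fy': 444.5262761603034, 'cx': 255.73495937670327, 'cy': 190.8748591366714, 'eye': array([ 288.8175422 ,  -17.33797297, 1488.20091356]), 'orientation': array([ 0.70684016, -0.70183209,  0.06237527, -0.06259427])}
side {'fx': 358.6663774555685, 'fy': 358.6663774555685, 'cx': 256.5266228139387, 'cy': 190.8034873864966, 'eye': array([414.06451489, 802.80147582, 936.28493986]), 'orientation': array([-0.07233623,  0.9214144 , -0.38003613,  0.03654477])}
```

View pics/top0.png

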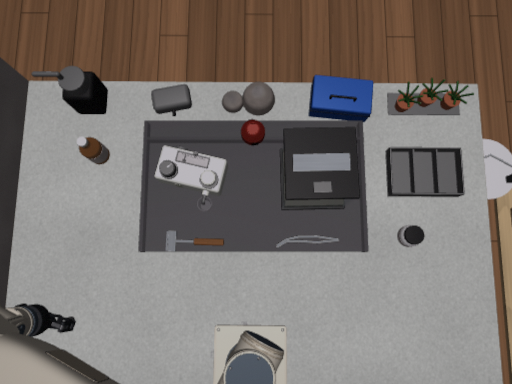

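View pics/side0.png

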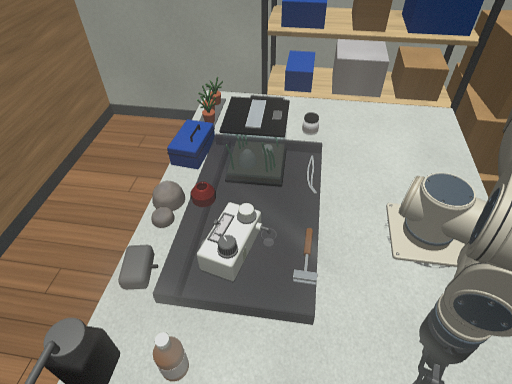

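The top view shows the dispenser near (190,169), with the knob at about (168,169) and the button at about (208,179). The tank is to its right. In the side view the knob is at about (227,245) and the button at about (246,213). Next I'll take enlarged crops.

```bash
python3 - <<'E'
import cv2,numpy as np
a=cv2.imread("pics/top0.png")[140:215,150:250]
b=cv2.imread("pics/side0.png")[195:285,190:280]
a=cv2.resize(a,None,fx=8,fy=8,interpolation=cv2.INTER_CUBIC)
b=cv2.resize(b,None,fx=6.66,fy=6.66,interpolation=cv2.INTER_CUBIC)
cv2.imwrite("pics/topc.png",a);cv2.imwrite("pics/sidec.png",b[:600,:600])
E
```

```text
(no output)
```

View pics/topc.png

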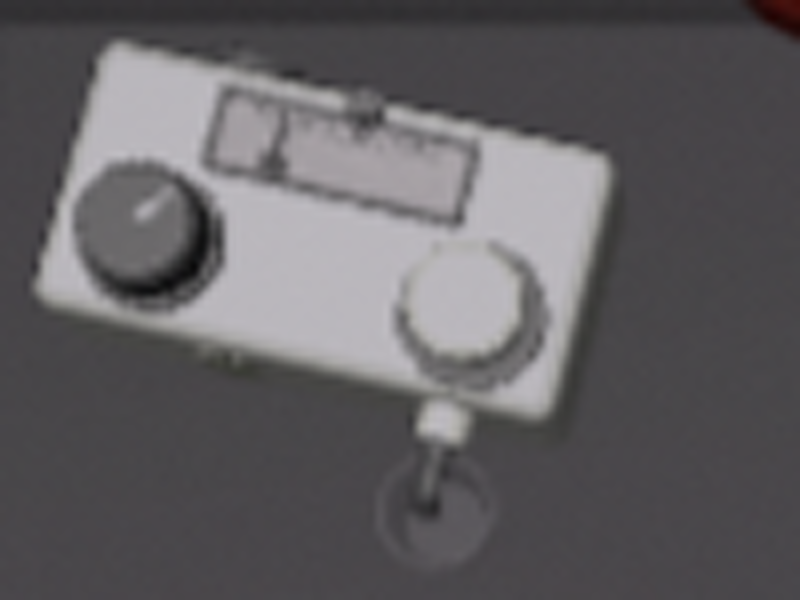

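View pics/sidec.png

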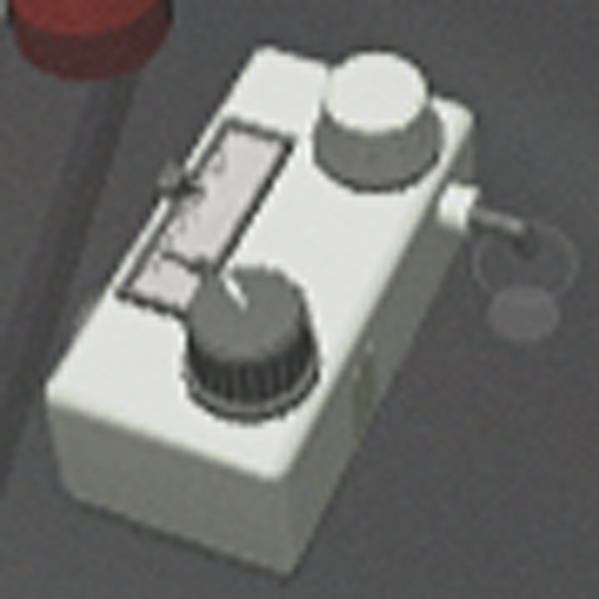

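```bash
cat > h.py <<'E'
import numpy as np,cv2
from scipy.spatial.transform import Rotation as R
from scipy.optimize import least_squares
from bench import env, cams, status
P={n:cams.camera_params(n) for n in("top","side")}
def proj(n,p):
    c=P[n];q=R.from_quat(c["orientation"]).inv().apply(np.atleast_2d(p)-c["eye"])
    return q[:,:2]/q[:,2:]*[c["fx"],c["fy"]]+[c["cx"],c["cy"]]
def topc(x,y): return (150+(x+.5)/8-.5,140+(y+.5)/8-.5)
def sidec(x,y): return (190+(x+.5)/6.66-.5,195+(y+.5)/6.66-.5)
def onplane(n,uv,z):
    c=P[n];d=R.from_quat(c["orientation"]).apply([(uv[0]-c["cx"])/c["fx"],(uv[1]-c["cy"])/c["fy"],1])
    return c["eye"]+d*(z-c["eye"][2])/d[2]
def world(pose,loc):
    return R.from_euler("z",pose[2]).apply(loc)+[pose[0],pose[1],50]
E
python3 - <<'E'
from h import *
loc=np.array([[55,105,90],[55,-105,90],[-55,-105,90],[-55,105,90],[-22,62,130],[-22,-66,128]])
ob={"top":[topc(*p) for p in[(108,36),(613,150),(550,422),(35,302),(138,218),(462,300)]],
"side":[sidec(*p) for p in[(48,390),(262,44),(474,102),(287,478),(248,305),(378,92)]]}
def f(p,ns): return np.concatenate([(proj(n,world(p,loc))-ob[n]).ravel() for n in ns])
for ns in(["top"],["side"],["top","side"]):
    r=least_squares(f,[450,100,0],args=(ns,),x_scale=[10,10,.1]);print(ns,r.x,abs(r.fun).max(),np.round(r.fun,1))
p=r.x
for l in([-22,62,116],[-22,-66,128]):
    w=world(p,l);print(l,w,np.hypot(*w[:2]))
for n,pt,rt in(("top",topc(283,113),topc(362,124)),("side",sidec(165,258),sidec(195,185))):
    for z,uv in((50+98,pt),(50+104,rt)):
        w=onplane(n,uv,z);print(n,R.from_euler("z",-p[2]).apply(w-[p[0],p[1],50]))
img=cv2.imread("pics/top0.png")
E
```

```text
['top'] [ 6.01262769e+02  1.88111802e+02 -2.23683852e-01] 1.0790063605985267 [-0.7 -0.3  1.1  0.3  0.4  0.1 -1.  -0.2 -0.2  0.3  0.5 -0.3]
['side'] [ 5.98733723e+02  1.89402193e+02 -2.15729837e-01] 1.3544264395685843 [-1.4  0.5 -0.5 -0.8  1.2  0.1  0.3  0.1  0.5  0.5 -0.1 -0.9]
['top', 'side'] [ 5.99899341e+02  1.88588425e+02 -2.18906035e-01] 1.7686767518438842 [-1.   0.2  0.9  0.5  0.3  0.4 -1.1  0.4 -0.4  0.9  0.3  0.1 -1.8  0.2
 -0.7 -1.1  1.  -0.1 -0.3 -0.2  0.   0.2 -0.4 -1.1]
[-22, 62, 116] [591.8883952  253.88639428 166.        ] 644.0420588588692
[-22, -66, 128] [564.09167263 128.94103737 178.        ] 578.6408266337862
top [39.87069522 25.55535446 98.        ]
top [ 41.13244137  -6.63312116 104.        ]
side [33.43888311 30.92361155 98.        ]
side [ 36.47970432  -4.93552129 104.        ]
```

The fit gives the dispenser at (600, 188.6) with yaw -0.219. The two cameras agree to about 3 mm, and the pointer is about 33 mm to +y of the rider. The knob axis is at (592, 254). I'll move above it.

The rows are not in the units I measure in: shifts go in shares of 0.2 m and turns go in shares of 2 pi rad. I convert before sending: -27 mm / 200 = -0.135, -7.1 mm / 200 = -0.0355.

Emit:
{"name": "drive_effector", "arguments": {"increments": [[[-0.135,-0.0355,0,0,0,0],[-0.135,-0.0355,0,0,0,0],[-0.135,-0.0355,0,0,0,0],[-0.135,-0.0355,0,0,0,0],[-0.135,-0.0355,0,0,0,0],[-0.135,-0.0355,0,0,0,0],[-0.135,-0.0355,0,0,0,0],[-0.135,-0.0355,0,0,0,0],[-0.135,-0.0355,0,0,0,0],[-0.135,-0.0355,0,0,0,0],[-0.135,-0.0355,0,0,0,0],[-0.135,-0.0355,0,0,0,0],[-0.135,-0.0355,0,0,0,0],[-0.135,-0.0355,0,0,0,0],[-0.135,-0.0355,0,0,0,0],[-0.135,-0.0355,0,0,0,0],[-0.135,-0.0355,0,0,0,0],[-0.135,-0.0355,0,0,0,0]]], "aperture": 1.0}}

```text
time_s: 1.6
eef_pos: [591.8, 254.8, 303.4]
eef_rot: [0.153, 0.988, -0.0, -0.0]
ft_force: [-0.2, -0.2, 0.4]
gripper_width: 1.0
finger_force: 0.0
```

Emit:
{"name": "drive_effector", "arguments": {"increments": [[[0,0,0,0,0,-0.0159],[0,0,0,0,0,-0.0159],[0,0,0,0,0,-0.0159],[0,0,0,0,0,-0.0159],[0,0,0,0,0,-0.0159],[0,0,0,0,0,0],[0,0,0,0,0,0],[0,0,0,0,0,0]]]}}

```text
time_s: 2.27
eef_pos: [590.8, 255.7, 303.6]
eef_rot: [-0.095, 0.995, -0.0, -0.0]
ft_force: [0.4, -0.6, -0.3]
gripper_width: 1.003
finger_force: 0.0
```

```bash
cat >> h.py <<'E'
pose=[599.9,188.6,-.2189]
def to(w):
    s=status.read_state();print(s["time_s"],s["eef_pos"],"j6",s["qpos"][5],"F",s["ft_force"],"tool delta",R.from_quat(s["eef_rot"]).inv().apply(np.array(w)-s["eef_pos"]))
E
python3 -c "
from h import *
to([591.9,253.9,220])"
```

```text
2.2667 [590.7799482  255.72906278 303.63182949] j6 0.08826770398074579 F [ 0.38792638 -0.57474473 -0.32610901] tool delta [-0.79184064 -2.00417426 83.63156799]
```

To row units: 14 mm / 200 = 0.07, 13 mm / 200 = 0.065.

Emit:
{"name": "drive_effector", "arguments": {"increments": [[[-0.004,-0.01,0,0,0,0],[0,0,0.07,0,0,0],[0,0,0.07,0,0,0],[0,0,0.07,0,0,0],[0,0,0.07,0,0,0],[0,0,0.07,0,0,0],[0,0,0.065,0,0,0],[0,0,0,0,0,0],[0,0,0,0,0,0]]]}}

```text
time_s: 3.02
eef_pos: [591.9, 253.7, 220.6]
eef_rot: [-0.096, 0.995, -0.0, -0.001]
ft_force: [-0.0, -0.0, 0.8]
gripper_width: 0.999
finger_force: 0.0
```

```bash
python3 - <<'E'
from h import *
to([591.9,253.9,220])
a=cv2.resize(cams.read_camera("top")[130:205,140:240,::-1],None,fx=4,fy=4,interpolation=cv2.INTER_CUBIC)
b=cv2.resize(cams.read_camera("side")[180:280,180:280,::-1],None,fx=4,fy=4,interpolation=cv2.INTER_CUBIC)
c=np.zeros((400,800,3),np.uint8);c[:300,:400]=a;c[:,400:]=b;cv2.imwrite("pics/g1.png",c)
E
```

```text
3.0167 [591.86550512 253.72413143 220.59676185] j6 0.08274508651332604 F [-7.21255162e-04 -3.39793791e-02  8.03764439e-01] tool delta [-0.06815405  0.16612938  0.5966577 ]
```

View pics/g1.png

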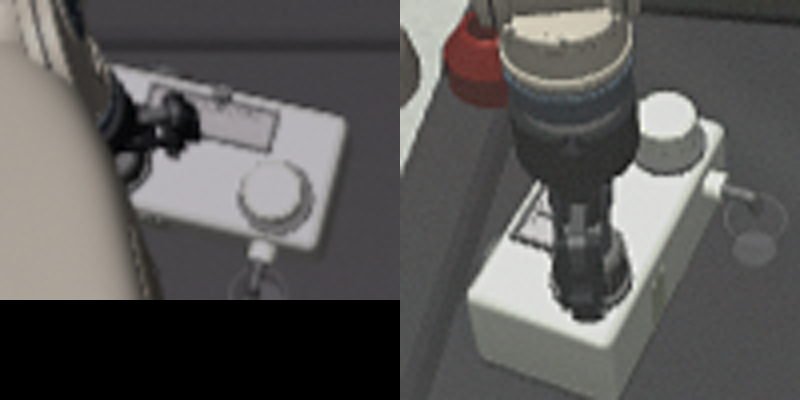

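The picture shows the knob between the fingers, with one finger on the +y side and the other on the button side near crop position (180,115). The rider at (222,93) is clear of them. I'll close on the knob.

Emit:
{"name": "drive_effector", "arguments": {"increments": [[[0,0,0,0,0,0],[0,0,0,0,0,0],[0,0,0,0,0,0],[0,0,0,0,0,0],[0,0,0,0,0,0],[0,0,0,0,0,0],[0,0,0,0,0,0],[0,0,0,0,0,0]]], "aperture": 0.0}}

```text
time_s: 3.78
eef_pos: [591.9, 255.3, 222.3]
eef_rot: [-0.097, 0.995, 0.002, 0.001]
ft_force: [-1.7, 5.7, 6.4]
gripper_width: 0.548
finger_force: 62.3
```

To row units: -1.5 mm / 200 = -0.0075, 1.4 mm / 200 = 0.007, 0.1 rad / 6.2832 = 0.0159.

Emit:
{"name": "drive_effector", "arguments": {"increments": [[[0,0.007,-0.0075,0,0,0],[0,0,0,0,0,0.0159],[0,0,0,0,0,0.0159],[0,0,0,0,0,0.0159],[0,0,0,0,0,0.0159],[0,0,0,0,0,0.0159],[0,0,0,0,0,0.0159],[0,0,0,0,0,0.0159],[0,0,0,0,0,0.0159],[0,0,0,0,0,0.0159],[0,0,0,0,0,0.0159],[0,0,0,0,0,0.0159],[0,0,0,0,0,0.0159],[0,0,0,0,0,0.0159],[0,0,0,0,0,0.0159],[0,0,0,0,0,0.0159],[0,0,0,0,0,0],[0,0,0,0,0,0]]]}}

```text
time_s: 5.28
eef_pos: [592.7, 256.7, 222.4]
eef_rot: [0.608, 0.794, 0.002, -0.0]
ft_force: [6.0, 9.0, -4.9]
gripper_width: 0.547
finger_force: 64.0
```

```bash
python3 - <<'E'
from h import *
to([591.9,253.9,220])
t=cams.read_camera("top");s=cams.read_camera("side")
a=cv2.resize(t[140:200,160:220,::-1],None,fx=6.6,fy=6.6,interpolation=cv2.INTER_CUBIC)
b=cv2.resize(s[200:260,190:250,::-1],None,fx=6.6,fy=6.6,interpolation=cv2.INTER_CUBIC)
cv2.imwrite("pics/g2.png",np.hstack([a,b]))
E
```

```text
5.2833 [592.72175906 256.73245694 222.4470518 ] j6 1.584812434516821 F [ 5.99632604  9.0009304  -4.93119239] tool delta [-2.52537545 -1.53997481  2.43662044]
```

View pics/g2.png

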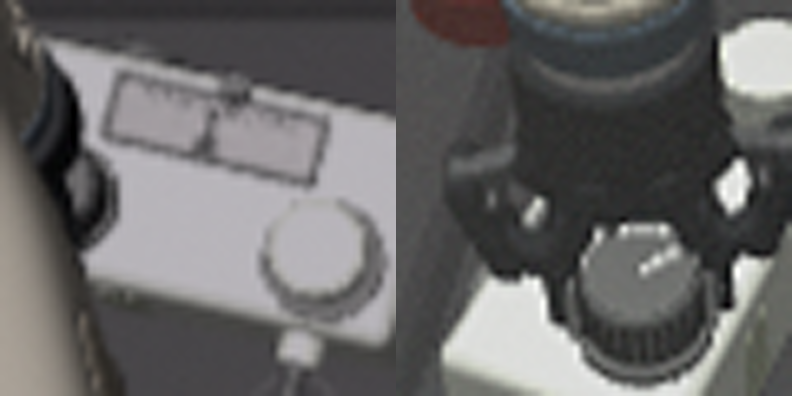

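The top view is clear. The pointer tip is at about crop (213,110) and its base at (205,153). The rider is centred at about (235,90), with its tip at about (232,101). I'll work out what is left to turn.

```bash
python3 - <<'E'
from h import *
t=cams.read_camera("top")
g=lambda x,y:(160+(x+.5)/6.6-.5,140+(y+.5)/6.6-.5)
L=lambda uv,z:R.from_euler("z",-pose[2]).apply(onplane("top",uv,z)-[pose[0],pose[1],50])
for n,p,z in(("tip",(213,110),148),("mid",(210,130),148),("base",(205,153),148),("ridertip",(232,101),154),("ridertop",(236,87),154)):print(n,L(g(*p),z))
# rectified view: dispenser y 30..-30 (right = -y), x 60..0, 12 px/mm at z=148
x,y=np.meshgrid(np.linspace(60,5,550),np.linspace(35,-35,700),indexing="ij")
w=world(pose,np.stack([x.ravel(),y.ravel(),np.full(x.size,98.)],1))
m=proj("top",w).astype(np.float32)
i=cv2.remap(t,m[:,0].reshape(x.shape),m[:,1].reshape(x.shape),cv2.INTER_CUBIC)
cv2.imwrite("pics/rect.png",i[:,:,::-1])
E
```

```text
tip [36.75960108  2.5691414  98.        ]
mid [27.06058137  1.53458203 98.        ]
base [15.7732376   1.05692273 98.        ]
ridertip [ 41.64291617  -6.2428347  104.        ]
ridertop [ 48.6250147   -6.39520872 104.        ]
```

View pics/rect.png

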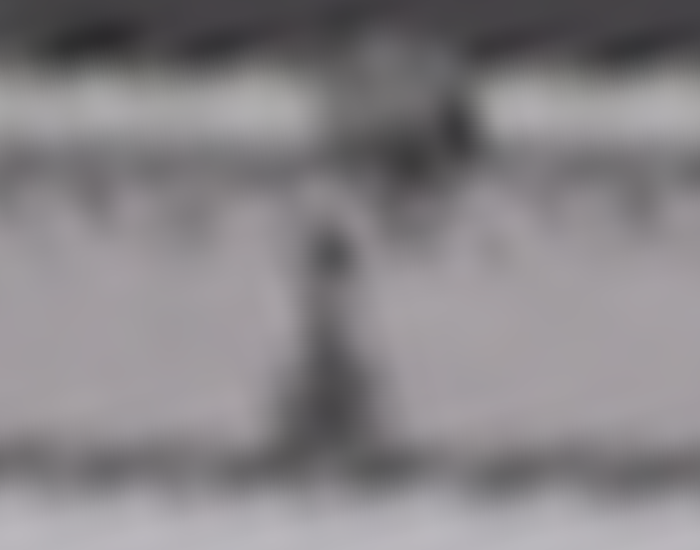

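In the rectified view the pointer is at column 330 (y about +2.0). The black rider tip is at column 408, which is about -6.3 after height correction. About 8.3 mm remains, or 0.55 rad, so I'll turn 0.48 and measure again.

To row units: 0.08 rad / 6.2832 = 0.0127.

Emit:
{"name": "drive_effector", "arguments": {"increments": [[[0,0,0,0,0,0.0127],[0,0,0,0,0,0.0127],[0,0,0,0,0,0.0127],[0,0,0,0,0,0.0127],[0,0,0,0,0,0.0127],[0,0,0,0,0,0.0127],[0,0,0,0,0,0],[0,0,0,0,0,0],[0,0,0,0,0,0]]]}}

```text
time_s: 6.18
eef_pos: [593.2, 256.7, 222.5]
eef_rot: [0.779, 0.627, 0.002, -0.0]
ft_force: [8.1, 8.1, -6.4]
gripper_width: 0.543
finger_force: 63.9
```

```bash
cat >> h.py <<'E'
def rect(z,N=8):
    t=np.mean([cams.read_camera("top").astype(np.float32) for _ in range(N)],0)
    out=[]
    for zz in z:
        x,y=np.meshgrid(np.linspace(55,5,300),np.linspace(30,-30,600),indexing="ij")
        m=proj("top",world(pose,np.stack([x.ravel(),y.ravel(),np.full(x.size,zz)],1))).astype(np.float32)
        out.append(cv2.remap(t,m[:,0].reshape(x.shape),m[:,1].reshape(x.shape),cv2.INTER_CUBIC))
    return np.clip(np.vstack(out),0,255)[:,:,::-1]
E
python3 - <<'E'
from h import *
to([591.9,253.9,220])
i=rect([98,104]);cv2.imwrite("pics/r2.png",i)
g=i.mean(2);Y=np.linspace(30,-30,600)
X=np.linspace(55,5,300)
def dark(a,lo,hi,y0,y1):
    r=a[(X>lo)&(X<hi)].mean(0);k=(Y<y1)&(Y>y0);d=np.clip(np.percentile(r[k],70)-r-5,0,None)[k];return (d*Y[k]).sum()/d.sum(),d.max()
for lo,hi in((14,20),(20,26),(26,32),(30,36)):print("ptr",lo,dark(g[:300],lo,hi,-16,6))
for lo,hi in((37,42),(42,46),(46,52)):print("rider",lo,dark(g[300:],lo,hi,-18,6))
E
```

```text
6.1833 [593.21675822 256.70944727 222.45764682] j6 2.064196656096978 F [ 8.13616716  8.11900695 -6.37187256] tool delta [-3.03495268 -0.69208605  2.44478081]
ptr 14 (np.float64(-5.542689247186781), np.float32(58.258606))
ptr 20 (np.float64(-5.334424979361561), np.float32(66.854416))
ptr 26 (np.float64(-5.445171097888098), np.float32(56.014526))
ptr 30 (np.float64(-5.342793706921768), np.float32(51.139908))
rider 37 (np.float64(-6.93847227143686), np.float32(38.36564))
rider 42 (np.float64(-7.731327529355689), np.float32(41.362747))
rider 46 (np.float64(-7.91783974922073), np.float32(35.628365))[ WARN:0@2.496] global loadsave.cpp:1063 imwrite_ Unsupported depth image for selected encoder is fallbacked to CV_8U.
```

View pics/r2.png

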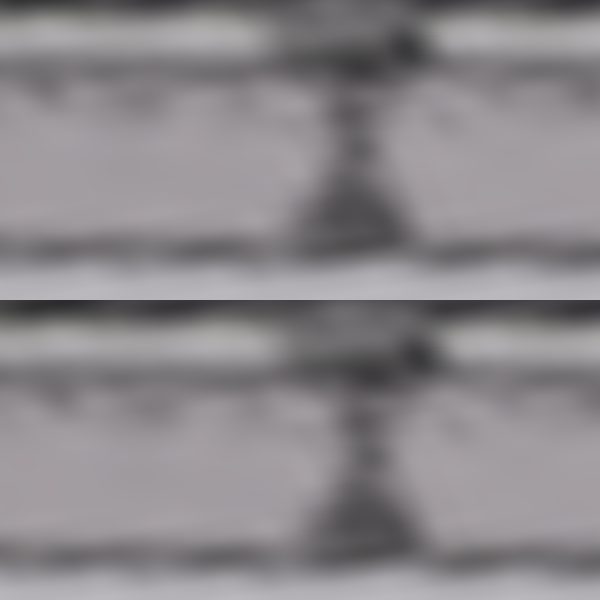

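The pointer is at y = -5.4 and the rider tip is between -5.3 and -7.0, because its shadow blurs its right side. I'll turn 0.05 rad more, release, back off and check with both cameras.

To row units: 0.05 rad / 6.2832 = 0.008.

Emit:
{"name": "drive_effector", "arguments": {"increments": [[[0,0,0,0,0,0.008],[0,0,0,0,0,0],[0,0,0,0,0,0],[0,0,0,0,0,0]]]}}

```text
time_s: 6.92
eef_pos: [593.3, 256.7, 222.5]
eef_rot: [0.794, 0.607, 0.002, -0.0]
ft_force: [8.8, 9.0, -6.0]
gripper_width: 0.54
finger_force: 63.9
```

Emit:
{"name": "drive_effector", "arguments": {"increments": [[[0,0,0,0,0,0],[0,0,0,0,0,0],[0,0,0,0,0,0],[0,0,0,0,0,0],[0,0,0,0,0,0],[0,0,0,0,0,0],[0,0,-0.1,0,0,0],[0,0,-0.1,0,0,0],[0,0,-0.1,0,0,0],[0,0,-0.1,0,0,0],[0,0,-0.1,0,0,0],[0,0,-0.1,0,0,0],[0,0,0,0,0,0]]], "aperture": 1.0}}

```text
time_s: 8.0
eef_pos: [592.2, 255.4, 346.7]
eef_rot: [0.795, 0.607, 0.003, 0.001]
ft_force: [0.5, 0.4, 0.9]
gripper_width: 0.998
finger_force: 0.0
```

```bash
python3 -c "
from h import *
to([564.1,128.9,300])"
```

```text
8.0 [592.16329733 255.37058816 346.67259163] j6 2.1140091290392644 F [0.5252937  0.42286021 0.8835872 ] tool delta [-129.53851135    5.93958073   46.31613752]
```

To row units: -25 mm / 200 = -0.125.

Emit:
{"name": "drive_effector", "arguments": {"increments": [[[0,-0.125,0,0,0,0],[0,-0.125,0,0,0,0],[0,-0.125,0,0,0,0],[0,-0.125,0,0,0,0],[0,-0.125,0,0,0,0],[0,-0.125,0,0,0,0],[0,-0.125,0,0,0,0],[0,-0.125,0,0,0,0],[0,0,0,0,0,0],[0,0,0,0,0,0]]], "aperture": 0.0}}

```text
time_s: 8.83
eef_pos: [397.7, 308.0, 342.6]
eef_rot: [0.794, 0.608, 0.0, 0.0]
ft_force: [-0.2, -0.1, 0.1]
gripper_width: 0.001
finger_force: 0.0
```

```bash
python3 - <<'E'
from h import *
def rec(n,zz,N=6):
    t=np.mean([cams.read_camera(n).astype(np.float32) for _ in range(N)],0);o=[]
    for z in zz:
        x,y=np.meshgrid(np.linspace(60,10,290),np.linspace(20,-30,400),indexing="ij")
        m=proj(n,world(pose,np.stack([x.ravel(),y.ravel(),np.full(x.size,float(z))],1))).astype(np.float32)
        o.append(cv2.remap(t,m[:,0].reshape(x.shape),m[:,1].reshape(x.shape),cv2.INTER_CUBIC))
    return np.vstack(o)
i=np.clip(np.hstack([rec("top",[98,104]),rec("side",[98,104])]),0,255).astype(np.uint8)[:,:,::-1]
cv2.imwrite("pics/r3.png",i)
E
```

```text
(no output)
```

View pics/r3.png

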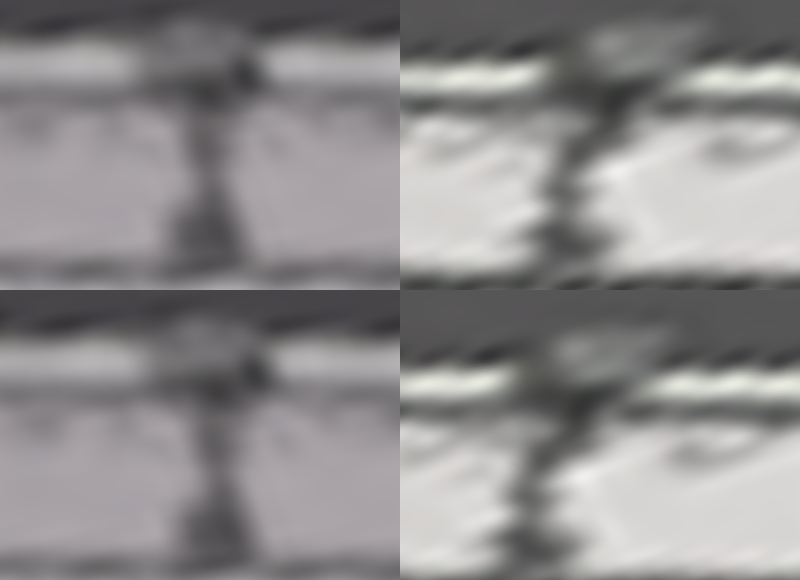

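The top view gives the pointer at y of about -5.0 and the rider tip at about -6.0, taking realistic heights (pointer 93, tip 99). The side view roughly agrees. I'll do one precise composite: the rider from the starting pictures, where the pointer was far away, and the pointer from a then/now difference.

```bash
python3 - <<'E'
from h import *
X=np.linspace(60,10,290);Y=np.linspace(20,-30,400)
def rm(n,t,z):
    x,y=np.meshgrid(X,Y,indexing="ij")
    m=proj(n,world(pose,np.stack([x.ravel(),y.ravel(),np.full(x.size,float(z))],1))).astype(np.float32)
    return cv2.remap(t,m[:,0].reshape(x.shape),m[:,1].reshape(x.shape),cv2.INTER_CUBIC)
A=[];B=[]
for n in("top","side"):
    o=cv2.imread(f"pics/{n}0.png").astype(np.float32).mean(2)
    t=np.mean([cams.read_camera(n).astype(np.float32) for _ in range(6)],0).mean(2)
    np.save(f"now_{n}.npy",t)
    r=rm(n,o,99);d=rm(n,o-t,93)
    A.append((r-r.min())/(np.percentile(r,99)-r.min())*255);B.append(np.clip(60+d*2,0,255))
    for lo,hi in((14,18),(18,22),(22,26),(26,30),(30,34),(34,38)):
        q=np.clip(d[(X>lo)&(X<hi)].mean(0)-6,0,None);q[Y>8]=0;q[Y<-20]=0;print(n,lo,round((q*Y).sum()/(q.sum()+1e-6),2),round(q.max(),1))
    for lo,hi in((30,33),(33,36),(36,39),(39,42),(42,45),(45,49)):
        p=r[(X>lo)&(X<hi)].mean(0);k=(Y<2)&(Y>-14);i=np.argmin(np.where(k,p,999));q=np.clip(np.median(p)-p-8,0,None)*k
        print(" rider",lo,"min",round(Y[i],2),round(np.median(p)-p[i],1),"cen",round((q*Y).sum()/(q.sum()+1e-6),2))
i=np.clip(np.vstack([np.hstack(A),np.hstack(B)]),0,255).astype(np.uint8)
for y in(10,0,-10,-20):
    for off in(0,400):i[::12,off+int((20-y)*8)]=255
cv2.imwrite("pics/r4.png",i)
E
```

```text
top 14 -5.28 38.3
top 18 -5.09 76.2
top 22 -4.96 70.5
top 26 -5.38 57.1
top 30 -5.25 50.9
top 34 -4.96 32.1
 rider 30 min 0.08 3.6 cen 0.0
 rider 33 min -6.07 15.8 cen -5.98
 rider 36 min -5.06 34.4 cen -5.9
 rider 39 min -5.31 39.9 cen -6.11
 rider 42 min -6.32 55.6 cen -6.15
 rider 45 min -10.7 90.3 cen -6.6
side 14 -3.95 47.5
side 18 -4.61 116.7
side 22 -4.23 92.3
side 26 -4.27 93.1
side 30 -4.25 87.5
side 34 -5.66 65.3
 rider 30 min -3.68 14.2 cen -3.75
 rider 33 min -5.81 54.3 cen -4.39
 rider 36 min -6.19 81.5 cen -5.27
 rider 39 min -5.81 53.9 cen -5.51
 rider 42 min -6.57 83.8 cen -5.19
 rider 45 min -1.8 88.3 cen -5.35
```

View pics/r4.png

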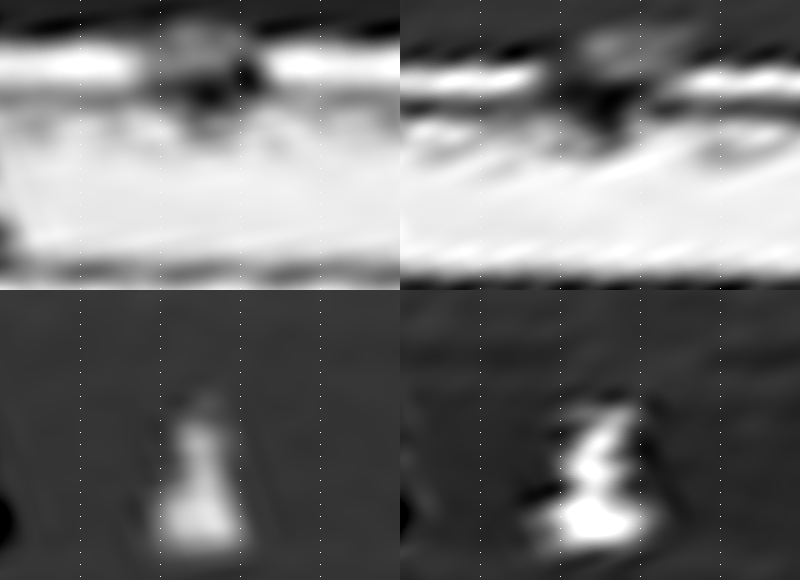

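The pointer sits about 0.9 mm (top) to 1.5 mm (side) short of the rider tip, which is well inside 3 mm and steady. I'll leave it there and go to the button with the fingers shut.

To row units: 20.7 mm / 200 = 0.1035, -12.9 mm / 200 = -0.0645.

Emit:
{"name": "drive_effector", "arguments": {"increments": [[[-0.0645,0.1035,0,0,0,0],[-0.0645,0.1035,0,0,0,0],[-0.0645,0.1035,0,0,0,0],[-0.0645,0.1035,0,0,0,0],[-0.0645,0.1035,0,0,0,0],[-0.0645,0.1035,0,0,0,0],[-0.0645,0.1035,0,0,0,0],[-0.0645,0.1035,0,0,0,0],[-0.0645,0.1035,0,0,0,0],[-0.0645,0.1035,0,0,0,0],[0,0,0,0,0,0],[0,0,0,0,0,0],[0,0,0.1,0,0,0],[0,0,0.1,0,0,0],[0,0,0.1,0,0,0],[0,0,0.05,0,0,0],[0,0,0,0,0,0],[0,0,0,0,0,0],[0,0,0,0,0,0]]], "aperture": 0.0}}

```text
time_s: 11.62
eef_pos: [564.8, 129.3, 273.7]
eef_rot: [0.794, 0.607, 0.001, 0.0]
ft_force: [0.3, 0.3, 0.4]
gripper_width: 0.0
finger_force: 0.0
```

```bash
python3 -c "
from h import *
to([564.1,128.9,251])"
```

```text
11.6167 [564.76191416 129.34350296 273.70804828] j6 1.9166693511812496 F [0.3193876  0.34091603 0.4222633 ] tool delta [-0.61616933 -0.5584573  22.70679948]
```

To row units: 7 mm / 200 = 0.035, 3 mm / 200 = 0.015.

Emit:
{"name": "drive_effector", "arguments": {"increments": [[[0,0,0.035,0,0,0],[0,0,0.035,0,0,0],[0,0,0.035,0,0,0],[0,0,0.015,0,0,0],[0,0,0.01,0,0,0],[0,0,0,0,0,0],[0,0,0,0,0,0],[0,0,0,0,0,0]]]}}

```text
time_s: 12.28
eef_pos: [564.5, 129.0, 246.7]
eef_rot: [0.795, 0.607, 0.0, 0.0]
ft_force: [-1.9, 0.4, 2.0]
gripper_width: 0.002
finger_force: 1.6
```

Emit:
{"name": "drive_effector", "arguments": {"increments": [[[0,0,0.01,0,0,0],[0,0,0.01,0,0,0],[0,0,0.01,0,0,0],[0,0,0,0,0,0],[0,0,0,0,0,0],[0,0,0,0,0,0]]]}}

```text
time_s: 12.78
eef_pos: [564.5, 129.0, 240.5]
eef_rot: [0.795, 0.607, 0.0, 0.0]
ft_force: [-1.9, -0.5, 4.7]
gripper_width: 0.004
finger_force: 2.8
```

At 4.7 N the button is about 7 mm down. I'll go on to the stop.

To row units: 1.5 mm / 200 = 0.0075.

Emit:
{"name": "drive_effector", "arguments": {"increments": [[[0,0,0.0075,0,0,0],[0,0,0.0075,0,0,0],[0,0,0,0,0,0],[0,0,0,0,0,0],[0,0,0,0,0,0]]]}}

```text
time_s: 13.2
eef_pos: [564.5, 129.0, 239.9]
eef_rot: [0.795, 0.607, 0.001, 0.001]
ft_force: [-8.4, -0.7, 23.8]
gripper_width: 0.001
finger_force: 12.2
```

Emit:
{"name": "drive_effector", "arguments": {"increments": [[[0,0,0.005,0,0,0],[0,0,0.005,0,0,0],[0,0,0,0,0,0],[0,0,0,0,0,0],[0,0,0,0,0,0]]]}}

```text
time_s: 13.62
eef_pos: [564.4, 128.9, 239.7]
eef_rot: [0.795, 0.607, 0.002, 0.002]
ft_force: [-13.3, -2.0, 38.8]
gripper_width: 0.005
finger_force: 19.1
```

The force rose to the hard stop with the height steady at 239.7, so the button is fully down. I'll lift clear and check that nothing else moved.

To row units: -20 mm / 200 = -0.1, -10 mm / 200 = -0.05.

Emit:
{"name": "drive_effector", "arguments": {"increments": [[[0,0,-0.025,0,0,0],[0,0,-0.025,0,0,0],[0,0,-0.025,0,0,0],[0,0,-0.05,0,0,0],[0,0,-0.1,0,0,0],[0,0,-0.1,0,0,0],[0,0,-0.1,0,0,0],[0,0,-0.1,0,0,0],[0,-0.1,0,0,0,0],[0,-0.1,0,0,0,0],[0,-0.1,0,0,0,0],[0,-0.1,0,0,0,0],[0,-0.1,0,0,0,0],[0,-0.1,0,0,0,0],[0,-0.1,0,0,0,0],[0,-0.1,0,0,0,0],[0,0,0,0,0,0],[0,0,0,0,0,0],[0,0,0,0,0,0]]]}}

```text
time_s: 15.2
eef_pos: [410.7, 171.0, 340.5]
eef_rot: [0.795, 0.607, 0.0, 0.0]
ft_force: [0.3, -0.3, 0.9]
gripper_width: 0.002
finger_force: 0.0
```

```bash
python3 - <<'E'
from h import *
for n,(u0,u1,v0,v1) in(("top",(140,245,135,250)),("side",(180,262,195,260))):
    o=np.load(f"now_{n}.npy");t=np.mean([cams.read_camera(n).astype(np.float32) for _ in range(6)],0).mean(2)
    d=np.abs(o-t)[v0:v1,u0:u1];y,x=np.where(d>15);print(n,d.max(),len(x),list(zip(x+u0,y+v0))[:25])
E
```

```text
top 158.72223 3429 [(np.int64(172), np.int64(173)), (np.int64(173), np.int64(173)), (np.int64(174), np.int64(173)), (np.int64(170), np.int64(174)), (np.int64(171), np.int64(174)), (np.int64(172), np.int64(174)), (np.int64(173), np.int64(174)), (np.int64(174), np.int64(174)), (np.int64(175), np.int64(174)), (np.int64(176), np.int64(174)), (np.int64(166), np.int64(175)), (np.int64(167), np.int64(175)), (np.int64(168), np.int64(175)), (np.int64(169), np.int64(175)), (np.int64(170), np.int64(175)), (np.int64(171), np.int64(175)), (np.int64(172), np.int64(175)), (np.int64(173), np.int64(175)), (np.int64(175), np.int64(175)), (np.int64(176), np.int64(175)), (np.int64(177), np.int64(175)), (np.int64(165), np.int64(176)), (np.int64(166), np.int64(176)), (np.int64(167), np.int64(176)), (np.int64(168), np.int64(176))]
side 6.3333282 0 []
```

Side view: pointer, rider, knob and button match the pre-press picture (no differences). The top-view differences start at row 173, below the scale, and come from the arm's own position. The button is back up, so I'm handing in.

```bash
python3 -c "
from bench import env, cams, status
print(env.finish_job())"
```

```text
the job is handed in; nothing more can be done
None
```

I set the pointer about 1 mm from the rider's tip by my camera measurement (limit 3 mm), pressed the button to its stop, and it came back up. I then handed the job in at about 15 s of robot time; no verdict was returned.

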